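# Seat the soap saucer in the basin's soap corner

### The job

The rinsed steel soap saucer is draining on the mat beside the basin. Set it back in the rear left corner of the basin's ledge with its pouring apron out over the bowl, and push it fully home so that its back end lies flush along the back upstand and its long side flush along the left upstand. Set it down without dropping it on the porcelain, and leave the other things where they are.

Things in the scene. Friction and masses are not known exactly. Their poses are not given: they have to be found in the camera images.
- saucer: Steel soap saucer: body 100 long (x) x 66 wide (y) x 22 high, about 0.18 kg. Origin: centre of the body's underside, also the balance point within 3 mm; z up. Outer walls upright. Inside, its sides slope from the rim to a floor 12 above the underside, so a wall cannot be pinched: grip it across the 66 width, low on the long outer sides. +x is the walled back end, -x the open pouring end.
- saucer_apron (a point): Tip of the saucer's pouring apron, at (-66, 0, 4) in the saucer's frame: a 52 wide, 3 thick steel tongue that slopes down out of the open -x end and reaches 16 beyond the body.
- saucer_corner (a point): Lower outer corner of the saucer where the back end meets the long +y side: (50, 33, 0) in the saucer's frame, same axes.
- mat: Grey rubber draining mat fixed on the counter right of the basin, 250 x 250, its surface 5 above the counter; the saucer starts lying flat on it. Origin: centre of its underside.
- basin: White porcelain basin fixed on the counter, 400 deep (x, away from the robot) x 440 wide (y, to the left), rim 90 high. Origin: centre of its underside, at counter height. Flat rear ledge: x 91 to 186, y -220 to 206, 90 above the counter. Bowl opening: x -165 to 91, y -186 to 186. A steel tap stands on the ledge at (140, -145), 225 above the counter, reaching 130 towards the robot.
- soap_corner (a point): Inner rear left corner of the ledge, at ledge height: (186, 206, 90) in the basin's frame, axes of the basin. Here meet the inner faces of two porcelain upstands, 14 thick and 30 higher than the ledge: the back one (facing -x) runs along the whole back edge, the left one (facing -y) along the whole left edge of the basin.
- toothbrush_holder: Bystander: round white ceramic toothbrush holder with two toothbrushes in it, diameter 68, body 100 high (brush heads reach 180). Origin: centre of its underside. Stands on the basin ledge.
- hair_clip: Bystander: red plastic hair clip lying flat, 75 x 18, 20 high. Origin: centre of its underside. Lies on the basin ledge, between the soap corner and the toothbrush holder, 150 or more from the left upstand.
- jar: Bystander: round glass jar with a steel screw cap, diameter 72, 75 high. Origin: centre of its underside. Stands on the counter left of the basin, at the front.
- brush_stand: Bystander: black plastic shaving brush stand: round foot of diameter 84 with a post, fork and hanging brush, 141 high. Origin: centre of its underside. Stands on the counter right of the draining mat.
- nail_brush: Bystander: nail brush, wooden back over white bristles, 90 x 42, 47 high. Origin: centre of its underside. Lies on the counter behind the draining mat.
- pump_bottle: Bystander: white pump bottle, diameter 66, 192 high, nozzle reaching 40 from its axis. Origin: centre of its underside. Stands on the counter left of the basin.
- tumbler: Bystander: glass tumbler, rim diameter 72, 95 high. Origin: centre of its underside. Stands on the counter left of the basin.
Things that resemble listed ones, but are neither listed nor needed, are in the scene too. Of the things that look like the saucer, the larger one is meant.

How it is judged:
By the outcome, as a careful person would: the job done as asked, in the order asked, and still so for the second after the job is handed in, with the robot touching nothing.
It also fails if it takes over 56 s, if anything falls off the work surface, if the arm or the gripper's body presses on something with over 40 N, if the wrist force passes 120 N, or if a joint passes its speed limit or range.

### The arm

A 6-joint arm with a two-finger parallel gripper is mounted at the origin on the work surface. World frame = base frame: x ahead of the robot, y to its left, z up, the work surface at z = 0. Lengths are in m, angles in rad, forces in N, time in s.
With the tool pointing down it reaches from about 0.3 to 0.875 m from the base axis. Payload 4.2 kg.
Tool frame: the origin (TCP) lies between the finger pads; the fingertips stand 11 mm ahead of it and the grasp point (between the pads) lies 8 mm behind it; z points along the fingers, x is the direction in which the jaws open and shut, and the axes are right-handed (so a half turn about z gives the same grasp; the last joint's range is limited). The gripper opens to 85 mm and grips with 20 to 120 N. Pads are 22 mm wide; open, the fingers measure 114 mm over their backs; the gripper's body (76 mm by 85 mm) begins 54 mm behind the grasp point. The pads swing forward as they close: fully open they stand 13 mm farther back than shut.
Start: joints at [-1.305, 0.32, 1.565, -0, 1.257, -0.02], TCP at [0.162, -0.552, 0.242] pointing down, gripper open.
Joint ranges: [-3.11, 3.11], [-0.84, 2.01], [0.21, 2.61], [-1.34, 4.49], [0.05, 2.63], [-2.56, 2.56]. Speed limits (rad/s): [2.57, 2.57, 3.14, 3.14, 3.14, 3.14].

### API

Orientations are given as a unit quaternion [x, y, z, w].
In Python, from cell import robot, cams, job_done gives the robot as it stands.
- The arm moves only by the tool apply_moves, never from a script. Its argument "plan" is a list that holds one entry, the list of rows, each a list of 7 numbers: the turn, a rotation vector about the world's x, y, z in degrees, then the shift along the world's x, y, z in cm, then the closure in counts, from 0 (fully open) to 255 (shut). In form: [[[ax, ay, az, dx, dy, dz, grip], ...]]. A call has 1 to 20 rows; each row shifts and turns the pose as measured when the row begins; what a row does not reach is not made up. A row lasts 1/10 s, in which the tool goes at most 50 mm and 8.59 degrees, less where a joint would pass 70% of its speed; a pose out of reach is approached as far as the arm can. A call is refused whole if a number of a shift passes 5 or a number of a turn 8.59, either way. A call with a gripper value outside its range is refused whole. The fingers move at their own pace and stop on an object; "force" is the grip in N (left out, the last holds). Time passes only in rows, so rows that do not move let the fingers close. It gives the time, the measured TCP pose, the force and the opening at its end, in the units of the state.
- robot.get_state(): the state, without advancing time (a new reading comes with each control period).
- cams.capture(name): name is "scene" or "top"; returns a dict with "frame" (480x640x3 uint8, blue, green, red), "camera_matrix" (3x3 intrinsics, pixels), "rvec" (rotation vector, rad) and "tvec" (3), from world to camera coordinates, as OpenCV has them. Camera axes: x right, y down, z forward; pixel columns grow to the right and rows downward; lengths in m; the calibration is good to about 2 mm. A picture is of the moment at which its call begins. There is no depth.
- job_done(): hands the job in, once; it reports no verdict.
The state is a dict: "time": time; "joints": joint angles; "qvel": joint speeds; "effort": joint torques, N m; "ee_pos": TCP position; "tool_rot": TCP orientation; "wrist_force": force on the tool from outside, world axes, zero at the start; "ft_torque": the same for the moment, N m; "grip_width": opening from 0.0 (shut) to 1.0 (fully open).
Only numpy, scipy, OpenCV 4.12 (cv2) and the standard library are available. Lean on these libraries where they do the work, as an engineer would, in place of code of your own. Each camera call takes 0.05 s, during which the arm holds its last target. There are 200 camera calls.

## Working session

There is one attempt and no reset: what is moved stays moved. The work goes in short steps, Python scripts to look and compute and a tool call to move; the robot and the scene stay as the last step left them, time stands still between calls to the robot, and variables do not carry over. Pictures are saved under pics/ and viewed, on a budget of 10 in all, crops included, one or two more only if the job needs it, and the job is handed in when it is done.

Besides the shell and the picture viewer there is one more tool, called after ">>>" as a command line: name --argument value ..., lists and objects as JSON in quotes. apply_moves: Moves the arm, as the interface text tells. Its arguments: {"type":"object","properties":{"plan":{"type":"array"},"force":{"type":"number"}},"required":["plan"]}

```bash
mkdir -p pics; cat > h.py <<'E'
import numpy as np, cv2
from cell import robot, cams, job_done
def cap(n,save=None):
    c=cams.capture(n)
    if save: cv2.imwrite('pics/'+save,c['frame'])
    return c
def ray(c,uv,z):
    R=cv2.Rodrigues(np.array(c['rvec'],float))[0]; t=np.array(c['tvec'],float).ravel()
    uv=np.atleast_2d(np.array(uv,float)); K=np.array(c['camera_matrix'],float)
    d=np.linalg.solve(K,np.c_[uv,np.ones(len(uv))].T); d=(R.T@d).T; o=-R.T@t
    return o+d*((z-o[2])/d[:,2])[:,None]
def proj(c,P):
    return cv2.projectPoints(np.array(P,float).reshape(-1,1,3),np.array(c['rvec'],float),np.array(c['tvec'],float),np.array(c['camera_matrix'],float),None)[0].reshape(-1,2)
E
python3 - <<'E'
from h import *
for n in('top','scene'):
    c=cap(n,n+'0.png'); R=cv2.Rodrigues(np.array(c['rvec']))[0]; print(n,-R.T@np.array(c['tvec']).ravel(), c['camera_matrix'])
print(robot.get_state())
E
```

```text
top [ 0.19956606 -0.02756813  1.67041035] [[623.77698721   0.         321.94139599]
 [  0.         623.77698721 245.49485672]
 [  0.           0.           1.        ]]
scene [1.26397784 0.51678744 1.22946361] [[589.19660357   0.         317.02927207]
 [  0.         589.19660357 244.8135819 ]
 [  0.           0.           1.        ]]
{'time': 0.1, 'joints': array([-1.30499640e+00,  3.20212889e-01,  1.56554832e+00,  1.30578340e-06,
        1.25741319e+00, -2.00166875e-02]), 'qvel': array([ 0.0001525 , -0.00117346, -0.00226121,  0.00150204,  0.00208874,
       -0.00026252]), 'effort': array([ 4.10343873e-04, -4.16407514e+01, -2.34703839e+01, -4.10975122e-05,
        4.87070560e-03,  5.24744195e-06]), 'ee_pos': array([ 0.16200006, -0.55127918,  0.24157837]), 'tool_rot': array([ 8.00605971e-01, -5.99190666e-01, -6.23183388e-04, -4.86951019e-04]), 'wrist_force': array([ 0.00508367, -0.54044971,  0.32222101]), 'ft_torque': array([-0.00646915,  0.03519113, -0.04247801]), 'grip_width': 1.003843492420806}
```

View pics/top0.png

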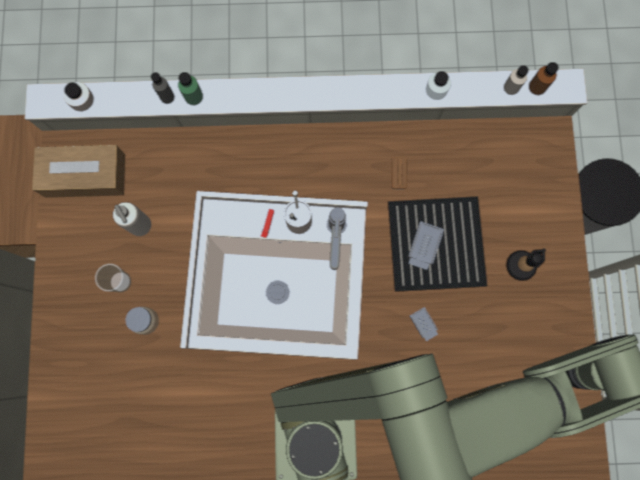

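View pics/scene0.png

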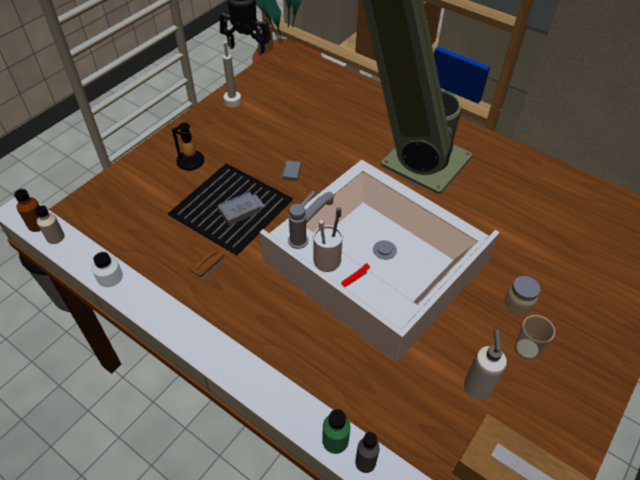

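The top view shows the saucer on the mat at about (427,246), a smaller lookalike at (425,324), the basin's rear-left corner near (200,195), the clip at (268,222), and the holder at (298,215). Next I'll enlarge the saucer and corner in both views.

```bash
python3 - <<'E'
from h import *
t=cv2.imread('pics/top0.png'); s=cv2.imread('pics/scene0.png')
def crop(im,x,y,w,h): return cv2.resize(im[y:y+h,x:x+w],(400,300),interpolation=cv2.INTER_CUBIC)
a=np.hstack([crop(t,387,216,80,60),crop(s,200,175,80,60)])
b=np.hstack([crop(t,180,185,80,60),crop(s,370,290,80,60)])
cv2.imwrite('pics/z1.png',np.vstack([a,b]))
E
```

```text
(no output)
```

View pics/z1.png

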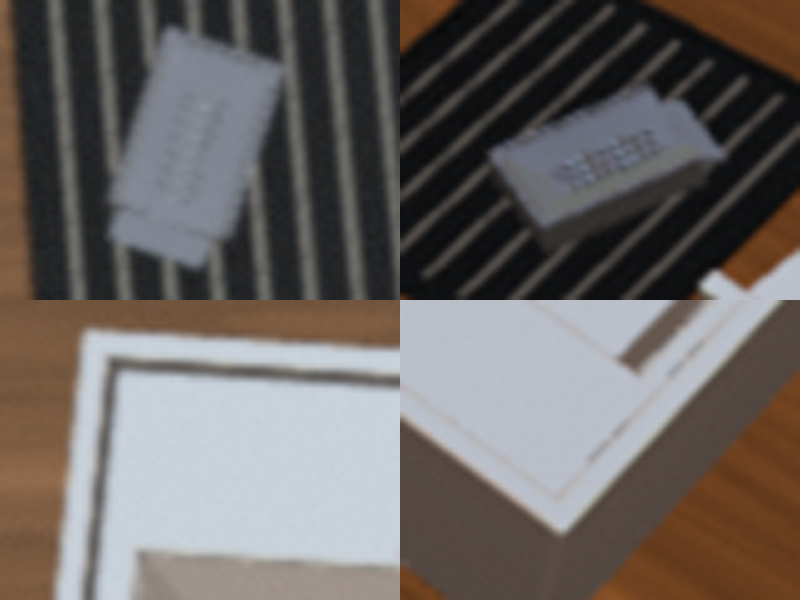

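```bash
python3 - <<'E'
from h import *
c=cap('top'); f=c['frame']; 
for n in [(246,427),(240,413),(200,300),(192,300),(150,300),(246,396)]: print(n,f[n])
g=f.astype(int)
# saucer: bluish grey
def fit(u,v,w,h):
    r=g[v:v+h,u:u+w]; m=((r[...,0]-r[...,2]>6)&(r[...,0]>85)).astype(np.uint8)
    n,l,st,ce=cv2.connectedComponentsWithStats(m); k=1+np.argmax(st[1:,4]); m=(l==k).astype(np.uint8)
    cnt=max(cv2.findContours(m,cv2.RETR_EXTERNAL,cv2.CHAIN_APPROX_NONE)[0],key=cv2.contourArea)
    return st[k],(cnt.reshape(-1,2)+[u,v]).astype(np.float32)
for (b,z) in (((395,205,60,80),.027),((400,300,50,50),.02)):
    st,cn=fit(*b); P=ray(c,cn,z)[:,:2].astype(np.float32); print(st,cv2.minAreaRect(P),'\n',cv2.boxPoints(cv2.minAreaRect(P)))
# basin outer edges, subpixel along scanlines on red-vs-blue
d=(g[...,0]-g[...,2]).astype(float)  # wood negative, porcelain positive
def cross(a,th=-20):
    i=np.where((a[:-1]<th)&(a[1:]>=th))[0]; 
    return i[0]+(th-a[i[0]])/(a[i[0]+1]-a[i[0]]) if len(i) else None
back=[(u,170+cross(d[170:215,u])) for u in range(206,360,3)]
left=[(165+cross(d[v,165:215]),v) for v in range(200,340,3)]
def line(p,z):
    P=ray(c,p,z)[:,:2]; vx,vy,x,y=cv2.fitLine(P.astype(np.float32),cv2.DIST_HUBER,0,.001,.001).ravel()
    res=np.abs((P-[x,y])@[-vy,vx]); print('line',vx,vy,x,y,'res',np.median(res),res.max()); return np.array([vx,vy]),np.array([x,y])
(b1,p1),(b2,p2)=line(back,.12),line(left,.12)
if b1[1]<0:b1=-b1
if b2[0]<0:b2=-b2
print('angles',np.degrees(np.arctan2(-b1[0],b1[1])),np.degrees(np.arctan2(b2[1],b2[0])))
s=np.linalg.solve(np.c_[b1,-b2],p2-p1); C=p1+s[0]*b1; 
print('outer corner',C)
ex=b2-( -np.array([-b1[1],b1[0]])); 
yaw=(np.arctan2(-b1[0],b1[1])+np.arctan2(b2[1],b2[0]))/2
ex=np.array([np.cos(yaw),np.sin(yaw)]);ey=np.array([-ex[1],ex[0]])
print('yaw',np.degrees(yaw),'soap corner',C-.014*ex-.014*ey,'origin',C-.2*ex-.22*ey)
E
```

```text
(246, 427) [141 129 124]
(240, 413) [80 76 73]
(200, 300) [212 202 195]
(192, 300) [ 66  92 125]
(150, 300) [ 66  92 124]
(246, 396) [42 39 39]
[  14   16   35   49 1095] ((0.49071571230888367, -0.3088969886302948), (0.06834184378385544, 0.12153857201337814), 68.84306335449219) 
 [[ 0.42170948 -0.31883156]
 [ 0.53505576 -0.36269772]
 [ 0.55972195 -0.2989624 ]
 [ 0.44637567 -0.25509626]]
[ 11   9  26  31 425] ((0.28208962082862854, -0.2956870496273041), (0.07417205721139908, 0.040564533323049545), 28.07215118408203) 
 [[ 0.23982206 -0.29524294]
 [ 0.25891104 -0.3310353 ]
 [ 0.32435718 -0.29613116]
 [ 0.3052682  -0.2603388 ]]
line 0.0938084 0.99559027 0.61538625 0.06842561 res 0.0003056675301206156 0.015665471402208038
line 0.99541706 -0.09562917 0.5030974 0.29872888 res 0.00022920046015232828 0.0007734412166755531
angles -5.3827395 -5.487533
outer corner [0.63588434 0.28597212]
yaw -5.4351363 soap corner [0.6206212  0.27336112] origin [0.41594538 0.08590499]
```

```bash
python3 - <<'E'
from h import *
c=cap('scene'); t=cap('top')
print('scene rim BR,BL,FL',ray(c,[(218,205.4),(228.2,218.6),(261,206.5)],.027)[:,:2].round(4))
print('top picks BR,BL',ray(t,[(387+282/5-.5,216+65/5-.5),(387+168/5-.5,216+27/5-.5)],.027)[:,:2].round(4))
# corner outer top in scene: crop (562,533)
print('scene outer corner',ray(c,[(370+162/5-.4,290+233/5-.4)],.12)[:,:2])
print('inner top corner top-view',ray(t,[(180+112/5-.5,185+60/5-.5)],.12)[:,:2])
def P(yaw,ctr,z,pts):
    a=np.radians(yaw);R=np.array([[np.cos(a),-np.sin(a)],[np.sin(a),np.cos(a)]]);p=np.array(pts)@R.T+ctr
    return np.c_[p,np.full(len(p),z)]
box=[(.05,.033),(.05,-.033),(-.05,-.033),(-.05,.033)]
q=P(-21.2,(.5011,-.3155),.027,box)
ims=[]
for cc,o in((t,(387,216)),(c,(200,175))):
    im=cv2.resize(cc['frame'][o[1]:o[1]+60,o[0]:o[0]+80],(400,300),interpolation=cv2.INTER_CUBIC)
    for p in (proj(cc,q),): cv2.polylines(im,[np.int32((p-o+.5)*5)],True,(0,255,0),1)
    ims.append(im)
ims2=[]
for cc,o in((t,(180,185)),(c,(370,290))):
    im=cv2.resize(cc['frame'][o[1]:o[1]+60,o[0]:o[0]+80],(400,300),interpolation=cv2.INTER_CUBIC)
    B=P(-5.43,(.41595,.0859),.12,[(.2,-.22),(.2,.22),(-.2,.22)]); I=P(-5.43,(.41595,.0859),.12,[(.186,-.22),(.186,.206),(-.2,.206)])
    L=P(-5.43,(.41595,.0859),.09,[(.091,-.186),(.091,.186),(-.165,.186)])
    for b,k in((B,(0,0,255)),(I,(0,255,0)),(L,(255,0,0))): cv2.polylines(im,[np.int32((proj(cc,b)-o+.5)*5)],False,k,1)
    ims2.append(im)
cv2.imwrite('pics/z2.png',np.vstack([np.hstack(ims),np.hstack(ims2)]))
E
```

```text
scene rim BR,BL,FL [[ 0.532  -0.3577]
 [ 0.5514 -0.3025]
 [ 0.4636 -0.2601]]
top picks BR,BL [[ 0.5359 -0.3597]
 [ 0.5586 -0.2996]]
scene outer corner [[0.63353592 0.28621128]]
inner top corner top-view [[0.61893831 0.27116622]]
```

View pics/z2.png

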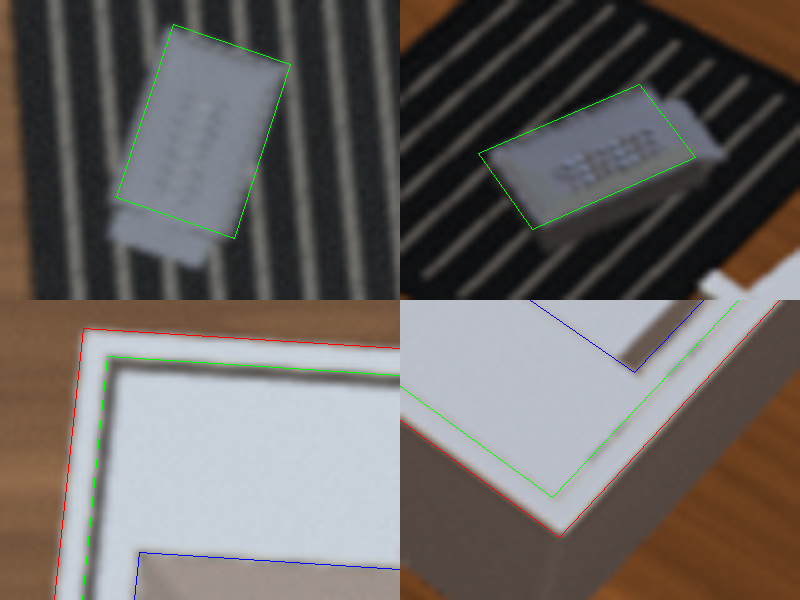

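The basin model overlays match in both views: soap corner at (0.6206, 0.2734), yaw −5.4°. The saucer outline is about 3 mm off in y, so its centre is about (0.4995, −0.3125) with yaw −21.2°. Its apron faces the robot. Moving above it now.

>>> apply_moves --plan '[[[0,0,-3.8,3.4,2.4,0,0],[0,0,-3.8,3.4,2.4,0,0],[0,0,-3.8,3.4,2.4,0,0],[0,0,-3.8,3.4,2.4,0,0],[0,0,-3.8,3.4,2.4,0,0],[0,0,-3.8,3.4,2.4,0,0],[0,0,-3.8,3.4,2.4,0,0],[0,0,-3.8,3.4,2.4,0,0],[0,0,-3.8,3.4,2.4,0,0],[0,0,-3.4,3.2,2.4,0,0],[0,0,0,0,0,0,0],[0,0,0,0,0,0,0]]]' --force 40

```text
time: 1.45
ee_pos: [0.5105, -0.3007, 0.24]
tool_rot: [-0.552, 0.834, 0.001, -0.0]
wrist_force: [-0.2, 0.1, -0.6]
grip_width: 0.999
```

```bash
cat >> h.py <<'E'
from scipy.spatial.transform import Rotation as Ro
def st():
    s=robot.get_state(); M=Ro.from_quat(s['tool_rot']).as_matrix()
    print('t',round(s['time'],2),'pos',s['ee_pos'].round(4),'yaw',round(np.degrees(np.arctan2(M[1,0],M[0,0])),2),'z',M[:,2].round(4),'F',s['wrist_force'].round(2),'g',round(s['grip_width'],3),'j',s['joints'].round(2)); return s
E
python3 -c "
from h import *
st()"
```

```text
t 1.45 pos [ 0.5105 -0.3007  0.24  ] yaw -112.99 z [-0.001   0.0014 -1.    ] F [-0.22  0.05 -0.62] g 0.999 j [-0.55  0.35  1.53  0.    1.27  1.42]
```

>>> apply_moves --plan '[[[0,0,1.8,-1.1,-1.2,0,0],[0,0,0,0,0,-4,0],[0,0,0,0,0,-4,0],[0,0,0,0,0,-4,0],[0,0,0,0,0,-3,0],[0,0,0,0,0,-2,20],[0,0,0,0,0,0,20],[0,0,0,0,0,0,20]]]'

```text
time: 2.25
ee_pos: [0.4913, -0.3203, 0.0673]
tool_rot: [-0.563, 0.827, -0.002, -0.0]
wrist_force: [0.8, -0.2, -0.0]
grip_width: 0.923
```

```bash
python3 - <<'E'
from h import *
st()
a=cap('top')['frame'][190:310,350:510]; b=cap('scene')['frame'][140:260,160:320]
f=lambda i:cv2.resize(i,(400,300),interpolation=cv2.INTER_CUBIC)
cv2.imwrite('pics/g1.png',np.hstack([f(a),f(b)]))
E
```

```text
t 2.25 pos [ 0.4913 -0.3203  0.0673] yaw -111.49 z [ 0.0011 -0.0034 -1.    ] F [ 0.8  -0.16 -0.01] g 0.923 j [-0.6   0.5   1.77 -0.    0.87  1.35]
```

View pics/g1.png

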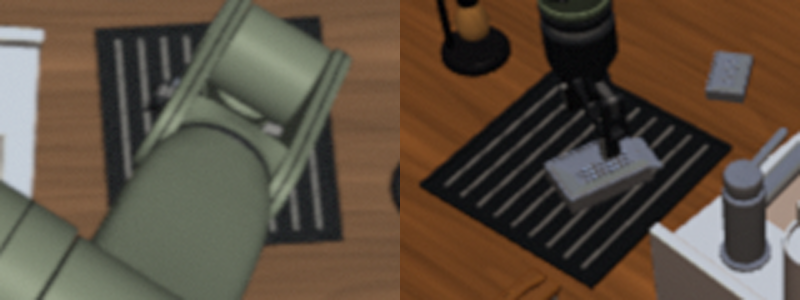

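The fingers are above the saucer on the mat, but the TCP is about 8 mm short in x and y, so I'll correct that before descending.

>>> apply_moves --plan '[[[0,0,0.3,0.6,0.6,0,20],[0,0,0,0,0,0,20],[0,0,0,0,0,0,20]]]'

```text
time: 2.65
ee_pos: [0.5001, -0.315, 0.0717]
tool_rot: [-0.565, 0.825, -0.006, 0.001]
wrist_force: [0.4, -0.1, 0.0]
grip_width: 0.922
```

>>> apply_moves --plan '[[[0,0,0,0,0.2,-2,20],[0,0,0,0,0,-1,20],[0,0,0,0,0,-0.6,20],[0,0,0,0,0,0,20]]]'

```text
time: 3.05
ee_pos: [0.502, -0.3134, 0.0369]
tool_rot: [-0.566, 0.824, -0.008, 0.002]
wrist_force: [-0.5, -0.0, 1.0]
grip_width: 0.919
```

```bash
python3 - <<'E'
from h import *
st()
E
```

```text
t 3.05 pos [ 0.502  -0.3134  0.0369] yaw -111.07 z [ 0.0127 -0.0109 -0.9999] F [-0.52 -0.02  0.99] g 0.919 j [-0.58  0.53  1.8  -0.    0.79  1.36]
```

>>> apply_moves --plan '[[[0.6,0.7,0,-0.2,0.1,-1,20],[0,0,0,0,0,-0.5,20],[0,0,0,0,0,-0.2,20],[0,0,0,0,0,0,20]]]'

```text
time: 3.45
ee_pos: [0.5003, -0.3129, 0.0192]
tool_rot: [-0.566, 0.825, -0.0, 0.0]
wrist_force: [0.5, 0.4, 0.4]
grip_width: 0.925
```

```bash
python3 - <<'E'
from h import *
st()
E
```

```text
t 3.45 pos [ 0.5003 -0.3129  0.0192] yaw -111.08 z [ 6.e-04 -3.e-04 -1.e+00] F [0.52 0.4  0.35] g 0.925 j [-0.58  0.56  1.8   0.    0.78  1.36]
```

>>> apply_moves --plan '[[[0,0,0,0,0,-0.3,20],[0,0,0,0,0,0,60],[0,0,0,0,0,0,90],[0,0,0,0,0,0,120],[0,0,0,0,0,0,120],[0,0,0,0,0,0,120],[0,0,0,0,0,0,120]]]' --force 50

```text
time: 4.15
ee_pos: [0.5007, -0.3132, 0.0167]
tool_rot: [-0.566, 0.825, -0.001, 0.0]
wrist_force: [0.5, -0.3, 0.1]
grip_width: 0.759
```

```bash
python3 - <<'E'
from h import *
st()
E
```

```text
t 4.15 pos [ 0.5007 -0.3132  0.0167] yaw -111.09 z [ 0.0019 -0.0011 -1.    ] F [ 0.49 -0.26  0.09] g 0.759 j [-0.58  0.56  1.8   0.    0.77  1.36]
```

>>> apply_moves --plan '[[[0,0,0,0,0,1.5,120],[0,0,0,0,0,3,120],[0,0,0,0,0,4,120],[0,0,0,0,0,4,120],[0,0,0,0,0,4,120],[0,0,0,0,0,3,120],[0,0,0,0,0,1,120],[0,0,0,0,0,0,120],[0,0,0,0,0,0,120]]]'

```text
time: 5.05
ee_pos: [0.4962, -0.3102, 0.224]
tool_rot: [-0.566, 0.825, 0.004, -0.002]
wrist_force: [-0.5, 0.7, -1.4]
grip_width: 0.763
```

```bash
python3 - <<'E'
from h import *
st()
E
```

```text
t 5.05 pos [ 0.4962 -0.3102  0.224 ] yaw -111.08 z [-0.0077  0.0051 -1.    ] F [-0.48  0.72 -1.35] g 0.763 j [-0.58  0.35  1.56  0.    1.24  1.36]
```

>>> apply_moves --plan '[[[0,0,1.1,-2.7,3.4,0,120],[0,0,1.1,-2.7,3.4,0,120],[0,0,1.1,-2.7,3.4,0,120],[0,0,1.1,-2.7,3.4,0,120],[0,0,1.1,-2.7,3.4,0,120],[0,0,1.1,0,4,0,120],[0,0,1.1,0,4,0,120],[0,0,1.1,0,4,0,120],[0,0,1.1,0,4,0,120],[0,0,1.1,0,4,0,120],[0,0,1.1,2,3.4,0,120],[0,0,1.1,2,3.4,0,120],[0,0,1.1,2,3.4,0,120],[0,0,1.1,2,3.4,0,120],[0,0,0,0,0,0,120],[0,0,0,0,0,0,120]]]'

```text
time: 6.65
ee_pos: [0.4175, 0.2148, 0.1901]
tool_rot: [-0.674, 0.738, 0.023, -0.026]
wrist_force: [-0.6, 0.5, -1.3]
grip_width: 0.757
```

```bash
python3 - <<'E'
from h import *
st()
c=cap('scene','s2.png')
t=cap('top');g=t['frame'].astype(int);m=((g[...,2]-g[...,1]>90)).astype(np.uint8)[190:250,240:300]
cn=max(cv2.findContours(m,0,1)[0],key=cv2.contourArea).reshape(-1,2)+[240,190]
P=ray(t,cn,.11)[:,:2]; a=np.radians(-5.43);R=np.array([[np.cos(a),-np.sin(a)],[np.sin(a),np.cos(a)]])
Q=(P-[.41595,.0859])@R; print('clip basin frame',Q.min(0),Q.max(0),len(cn))
E
```

```text
t 6.65 pos [0.4175 0.2148 0.1901] yaw -95.19 z [-0.0696 -0.0022 -0.9976] F [-0.65  0.55 -1.34] g 0.757 j [0.43 0.23 1.84 0.03 1.14 2.08]
clip basin frame [0.0937319  0.02156696] [0.1631201  0.04307818] 57
```

View pics/s2.png

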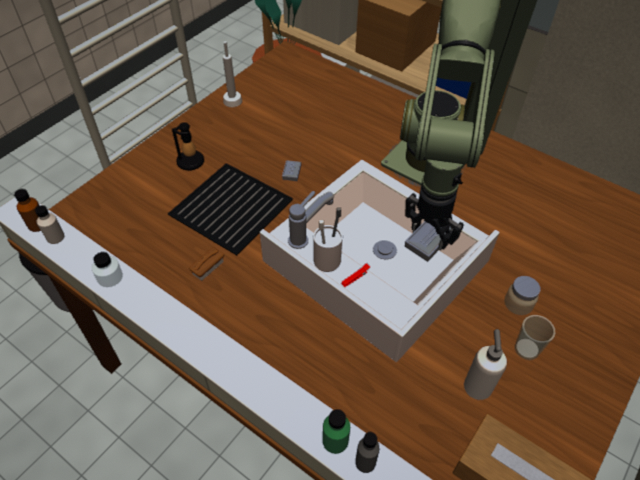

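Saucer held and level enough to correct: the tool is tilted about 4°. The hair clip's nearest edge is 163 mm from the left upstand, so there's room.

>>> apply_moves --plan '[[[0.1,-4,-0.2,0,0,0,120],[0,0,0,3,0,0,120],[0,0,0,3,0,-0.5,120],[0,0,0,3,0,-0.5,120],[0,0,0,2,0,-0.5,120],[0,0,0,0,0,0,120],[0,0,0,0,0,0,120]]]'

```text
time: 7.45
ee_pos: [0.5232, 0.204, 0.1727]
tool_rot: [-0.669, 0.743, 0.001, -0.004]
wrist_force: [-0.2, -1.2, -2.1]
grip_width: 0.757
```

```bash
python3 - <<'E'
from h import *
st()
E
```

```text
t 7.45 pos [0.5232 0.204  0.1727] yaw -96.04 z [-0.0068 -0.0047 -1.    ] F [-0.24 -1.23 -2.07] g 0.757 j [ 0.35  0.36  1.7  -0.    1.1   2.03]
```

>>> apply_moves --plan '[[[0.3,-0.4,0.6,2,1,0,120],[0,0,0,1,0.4,-1.5,120],[0,0,0,0,0,-1.5,120],[0,0,0,0,0,-0.7,120],[0,0,0,0,0,0,120]]]'

```text
time: 7.95
ee_pos: [0.548, 0.2155, 0.1333]
tool_rot: [-0.672, 0.74, 0.001, -0.003]
wrist_force: [0.9, 0.8, -1.4]
grip_width: 0.758
```

```bash
python3 - <<'E'
from h import *
st()
E
```

```text
t 7.95 pos [0.548  0.2155 0.1333] yaw -95.53 z [-0.0056 -0.0016 -1.    ] F [ 0.89  0.78 -1.37] g 0.758 j [0.35 0.43 1.69 0.   1.03 2.02]
```

>>> apply_moves --plan '[[[0.1,-0.3,0.1,0.5,0.2,-0.8,120],[0,0,0,0,0,-0.8,120],[0,0,0,0,0,-0.5,120],[0,0,0,0,0,-0.1,120],[0,0,0,0,0,0,120]]]'

```text
time: 8.45
ee_pos: [0.5524, 0.2176, 0.1099]
tool_rot: [-0.673, 0.74, 0.0, -0.0]
wrist_force: [0.6, -0.8, -1.0]
grip_width: 0.758
```

```bash
python3 - <<'E'
from h import *
st()
E
```

```text
t 8.45 pos [0.5524 0.2176 0.1099] yaw -95.41 z [-2.e-04  2.e-04 -1.e+00] F [ 0.59 -0.8  -1.04] g 0.758 j [0.36 0.46 1.71 0.   0.98 2.02]
```

8 mm to go; lower gently until there is contact.

>>> apply_moves --plan '[[[0,0,0,0,0,-0.4,120],[0,0,0,0,0,-0.2,120],[0,0,0,0,0,0,120]]]'

```text
time: 8.75
ee_pos: [0.5527, 0.2177, 0.104]
tool_rot: [-0.673, 0.74, -0.0, 0.001]
wrist_force: [0.6, 0.2, -1.0]
grip_width: 0.764
```

>>> apply_moves --plan '[[[0,0,0,0,0,-0.1,120],[0,0,0,0,0,0,120]]]'

```text
time: 8.95
ee_pos: [0.5529, 0.2177, 0.1032]
tool_rot: [-0.673, 0.74, -0.0, 0.001]
wrist_force: [0.0, -0.3, -1.6]
grip_width: 0.762
```

>>> apply_moves --plan '[[[0,0,0,0,0,-0.1,120],[0,0,0,0,0,0,120]]]'

```text
time: 9.15
ee_pos: [0.553, 0.2177, 0.1023]
tool_rot: [-0.673, 0.74, -0.0, 0.001]
wrist_force: [1.0, -0.9, -1.3]
grip_width: 0.754
```

>>> apply_moves --plan '[[[0,0,0,0,0,-0.1,120],[0,0,0,0,0,0,120]]]'

```text
time: 9.35
ee_pos: [0.5533, 0.2178, 0.1018]
tool_rot: [-0.673, 0.74, -0.0, 0.001]
wrist_force: [-0.5, -0.1, -1.8]
grip_width: 0.766
```

>>> apply_moves --plan '[[[0,0,0,0,0,-0.1,120],[0,0,0,0,0,0,120]]]'

```text
time: 9.55
ee_pos: [0.5534, 0.2179, 0.1019]
tool_rot: [-0.673, 0.74, -0.001, 0.002]
wrist_force: [-0.4, 0.1, -1.5]
grip_width: 0.758
```

>>> apply_moves --plan '[[[0,0,0,0,0,-0.2,120],[0,0,0,0,0,0,120]]]'

```text
time: 9.75
ee_pos: [0.5537, 0.218, 0.1021]
tool_rot: [-0.673, 0.74, -0.001, 0.002]
wrist_force: [0.0, 1.1, -1.7]
grip_width: 0.757
```

```bash
python3 - <<'E'
from h import *
for _ in range(3): st(); cap('top')
E
```

```text
t 9.75 pos [0.5537 0.218  0.1021] yaw -95.4 z [ 0.005   0.0018 -1.    ] F [ 0.02  1.12 -1.73] g 0.757 j [ 0.36  0.47  1.71 -0.    0.96  2.02]
t 9.8 pos [0.5538 0.2181 0.102 ] yaw -95.41 z [ 0.0052  0.0019 -1.    ] F [-0.33  0.95 -1.34] g 0.76 j [ 0.36  0.47  1.71 -0.    0.96  2.02]
t 9.85 pos [0.5538 0.2181 0.1017] yaw -95.4 z [ 0.0049  0.0017 -1.    ] F [-0.12  0.16  3.96] g 0.759 j [ 0.36  0.47  1.71 -0.    0.95  2.02]
```

>>> apply_moves --plan '[[[-0.1,0.3,0,0.5,-0.05,0,120],[0,0,0,0.2,0,0,120],[0,0,0,0,0,0,120]]]'

```text
time: 10.2
ee_pos: [0.5605, 0.2176, 0.1017]
tool_rot: [-0.673, 0.74, 0.001, -0.001]
wrist_force: [-2.8, -0.4, 4.3]
grip_width: 0.76
```

>>> apply_moves --plan '[[[0,0,0,0.2,-0.02,0,120],[0,0,0,0,0,0,120]]]'

```text
time: 10.4
ee_pos: [0.5629, 0.2174, 0.1017]
tool_rot: [-0.673, 0.74, 0.001, -0.001]
wrist_force: [-0.1, -0.1, 1.6]
grip_width: 0.763
```

```bash
python3 - <<'E'
from h import *
st(); cap('top'); st()
E
```

```text
t 10.4 pos [0.5629 0.2174 0.1017] yaw -95.41 z [-2.9e-03 -1.0e-04 -1.0e+00] F [-0.06 -0.1   1.56] g 0.763 j [0.35 0.48 1.69 0.   0.97 2.01]
t 10.45 pos [0.5629 0.2174 0.1017] yaw -95.42 z [-0.0027 -0.     -1.    ] F [0.74 0.35 1.84] g 0.758 j [0.35 0.48 1.69 0.   0.97 2.01]
```

>>> apply_moves --plan '[[[0,-0.15,0,0.2,-0.02,0,120],[0,0,0,0,0,0,120]]]'

```text
time: 10.65
ee_pos: [0.565, 0.2172, 0.1017]
tool_rot: [-0.673, 0.74, -0.0, -0.0]
wrist_force: [0.5, 0.2, 1.3]
grip_width: 0.755
```

>>> apply_moves --plan '[[[0,0,0,0.2,-0.02,0,120],[0,0,0,0,0,0,120]]]'

```text
time: 10.85
ee_pos: [0.5658, 0.2171, 0.1017]
tool_rot: [-0.673, 0.74, 0.001, -0.001]
wrist_force: [-0.4, -0.6, 2.2]
grip_width: 0.757
```

>>> apply_moves --plan '[[[0,0,0,0.2,-0.02,0,120],[0,0,0,0,0,0,120]]]'

```text
time: 11.05
ee_pos: [0.5658, 0.2171, 0.1018]
tool_rot: [-0.673, 0.74, 0.003, -0.003]
wrist_force: [-0.0, -0.1, 1.7]
grip_width: 0.758
```

>>> apply_moves --plan '[[[0,-0.4,0,0.3,-0.03,0,120]]]'

```text
time: 11.15
ee_pos: [0.5659, 0.217, 0.1017]
tool_rot: [-0.673, 0.74, 0.003, -0.003]
wrist_force: [-15.2, 3.1, 10.2]
grip_width: 0.756
```

```bash
python3 - <<'E'
from h import *
st(); cap('top'); st()
E
```

```text
t 11.15 pos [0.5659 0.217  0.1017] yaw -95.43 z [-0.0077 -0.     -1.    ] F [-15.16   3.1   10.22] g 0.756 j [0.35 0.49 1.68 0.   0.98 2.01]
t 11.2 pos [0.5658 0.217  0.1017] yaw -95.42 z [-7.5e-03 -1.0e-04 -1.0e+00] F [-10.31   1.76   7.66] g 0.76 j [0.35 0.49 1.68 0.   0.98 2.01]
```

Back contact is confirmed: 15 N in −x, and the saucer stopped at the predicted x. Now release and rise.

>>> apply_moves --plan '[[[0,0,0,0,0,0,120],[0,0,0,0,0,0,60],[0,0,0,0,0,0,20],[0,0,0,0,0,0,10],[0,0,0,0,0,0,10],[0,0,0,0,0,0,10],[0,0,0,0,0,0.5,10],[0,0,0,0,0,2,10],[0,0,0,0,0,4,10],[0,0,0,0,0,2,10],[0,0,0,0,0,0,10]]]'

```text
time: 12.3
ee_pos: [0.5674, 0.2161, 0.1881]
tool_rot: [-0.673, 0.74, 0.001, -0.003]
wrist_force: [0.7, 0.5, 0.1]
grip_width: 0.957
```

```bash
python3 - <<'E'
from h import *
st()
a=cap('top')['frame'][165:285,160:320]; b=cap('scene')['frame'][230:350,340:500]
f=lambda i:cv2.resize(i,(400,300),interpolation=cv2.INTER_CUBIC)
cv2.imwrite('pics/p1.png',np.hstack([f(a),f(b)]))
E
```

```text
t 12.3 pos [0.5674 0.2161 0.1881] yaw -95.43 z [-0.0058 -0.0016 -1.    ] F [0.66 0.55 0.09] g 0.957 j [0.34 0.41 1.57 0.   1.17 2.01]
```

View pics/p1.png

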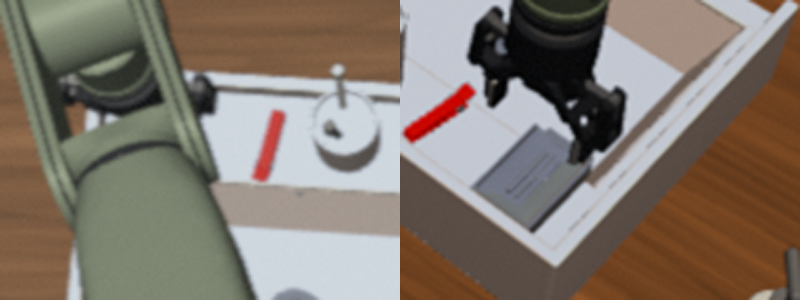

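The saucer sits on the ledge with its back end at the back upstand and a gap of about 28 mm to the left one. Turn the tool 90°, shut the fingers, and go to its right side.

>>> apply_moves --plan '[[[0,0,8.2,0,-0.6,0.2,60],[0,0,8.2,0,-0.6,0.2,120],[0,0,8.2,0,-0.6,0,180],[0,0,8.2,0,-0.6,0,255],[0,0,8.2,0,-0.6,0,255],[0,0,8.2,0,-0.6,0,255],[0,0,8.2,0,-0.6,0,255],[0,0,8.2,0,-0.6,0,255],[0,0,8.2,0,-0.6,0,255],[0,0,8.2,0,-0.4,0,255],[0,0,6,0,0,0,255],[0,0,0,0,0,0,255],[0,0,0,0,0,0,255]]]'

```text
time: 13.7
ee_pos: [0.554, 0.1517, 0.1643]
tool_rot: [0.999, -0.034, -0.01, 0.02]
wrist_force: [0.0, -0.2, 0.8]
grip_width: 0.003
```

```bash
python3 - <<'E'
from h import *
st()
E
```

```text
t 13.7 pos [0.554  0.1517 0.1643] yaw -3.88 z [-0.0221 -0.0402 -0.9989] F [ 0.03 -0.21  0.85] g 0.003 j [ 0.26  0.39  1.66 -0.04  1.12  0.35]
```

>>> apply_moves --plan '[[[2.3,-1.3,-1.5,1.1,0.2,0,255],[0,0,0,0,0,-2,255],[0,0,0,0,0,-1.5,255],[0,0,0,0,0,-0.5,255],[0,0,0,0,0,0,255]]]'

```text
time: 14.2
ee_pos: [0.5644, 0.154, 0.1203]
tool_rot: [0.999, -0.051, -0.002, -0.0]
wrist_force: [-0.1, -0.8, 0.2]
grip_width: -0.0
```

```bash
python3 - <<'E'
from h import *
st()
E
```

```text
t 14.2 pos [0.5644 0.154  0.1203] yaw -5.9 z [-0.0031  0.001  -1.    ] F [-0.11 -0.78  0.2 ] g -0.0 j [0.25 0.44 1.71 0.   1.   0.35]
```

>>> apply_moves --plan '[[[0.1,-0.2,0.5,-0.4,0,-1,255],[0,0,0,0,0,-0.4,255],[0,0,0,0,0,-0.1,255],[0,0,0,0,0,0,255]]]'

```text
time: 14.6
ee_pos: [0.5617, 0.1546, 0.1066]
tool_rot: [0.999, -0.048, 0.002, -0.002]
wrist_force: [0.6, -0.0, -0.2]
grip_width: -0.004
```

```bash
python3 - <<'E'
from h import *
st()
E
```

```text
t 14.6 pos [0.5617 0.1546 0.1066] yaw -5.5 z [ 0.0033  0.0035 -1.    ] F [ 0.57 -0.   -0.16] g -0.004 j [0.25 0.44 1.74 0.   0.95 0.34]
```

>>> apply_moves --plan '[[[-0.2,0.2,0,0,0.4,-0.1,255],[0,0,0,0.04,0.4,0,255],[0,0,0,0.04,0.4,0,255],[0,0,0,0.04,0.4,0,255],[0,0,0,0.04,0.4,0,255],[0,0,0,0.04,0.4,0,255],[0,0,0,0.04,0.4,0,255],[0,0,0,0.04,0.4,0,255],[0,0,0,0,0,0,255]]]'

```text
time: 15.5
ee_pos: [0.5659, 0.1899, 0.1072]
tool_rot: [0.999, -0.048, 0.001, -0.0]
wrist_force: [-0.5, -0.2, 0.3]
grip_width: 0.001
```

```bash
python3 - <<'E'
from h import *
st()
E
```

```text
t 15.5 pos [0.5659 0.1899 0.1072] yaw -5.49 z [ 0.0025 -0.     -1.    ] F [-0.53 -0.21  0.27] g 0.001 j [ 0.3   0.46  1.7  -0.    0.97  0.4 ]
```

>>> apply_moves --plan '[[[0,0,0,-0.05,0.3,-0.1,255],[0,0,0,0,0.3,0,255],[0,0,0,0,0.2,0,255]]]'

```text
time: 15.8
ee_pos: [0.5655, 0.198, 0.1061]
tool_rot: [0.999, -0.048, 0.001, 0.0]
wrist_force: [-0.7, -0.5, 1.2]
grip_width: 0.003
```

>>> apply_moves --plan '[[[0,0,0,0,0.2,0,255],[0,0,0,0,0.2,0,255]]]'

```text
time: 16.0
ee_pos: [0.5654, 0.2022, 0.1061]
tool_rot: [0.999, -0.048, 0.001, 0.0]
wrist_force: [0.2, -1.6, 0.0]
grip_width: 0.003
```

>>> apply_moves --plan '[[[0,0,0,0,0.3,0,255]]]'

```text
time: 16.1
ee_pos: [0.5654, 0.2024, 0.1062]
tool_rot: [0.999, -0.047, 0.001, 0.004]
wrist_force: [1.2, -17.2, 3.4]
grip_width: -0.002
```

```bash
python3 - <<'E'
from h import *
st()
E
```

```text
t 16.1 pos [0.5654 0.2024 0.1062] yaw -5.37 z [ 0.0022 -0.0073 -1.    ] F [  1.24 -17.23   3.39] g -0.002 j [ 0.33  0.47  1.69 -0.01  0.98  0.43]
```

17 N contact at the predicted spot, so the long side is at the left upstand. Back off for a look.

>>> apply_moves --plan '[[[0,0,0,0,-0.5,0,255],[0,0,0,0,-1,1,255],[0,0,0,0,0,4,255],[0,0,0,0,0,4,255],[0,0,0,-3,-1,1,255],[0,0,0,-4,-2,0,255],[0,0,0,-4,-2,0,255],[0,0,0,-4,-2,0,255],[0,0,0,-3,-1,0,255],[0,0,0,0,0,0,255],[0,0,0,0,0,0,255]]]'

```text
time: 17.2
ee_pos: [0.3796, 0.1033, 0.2154]
tool_rot: [0.999, -0.049, 0.006, -0.001]
wrist_force: [0.3, 0.1, -0.5]
grip_width: 0.003
```

```bash
python3 - <<'E'
from h import *
st()
t=cap('top'); c=cap('scene')
def P(o,z,pts):
    a=np.radians(-5.43);R=np.array([[np.cos(a),-np.sin(a)],[np.sin(a),np.cos(a)]]);p=np.array(pts)@R.T+o
    return np.c_[p,np.full(len(p),z)]
o=(.41595,.0859); ims=[]
for cc,w in((t,(190,180)),(c,(370,270))):
    raw=cv2.resize(cc['frame'][w[1]:w[1]+60,w[0]:w[0]+80],(400,300),interpolation=cv2.INTER_CUBIC); im=raw.copy()
    q=P(o,.112,[(.186,.206),(.186,.14),(.086,.14),(.086,.206)])
    cv2.polylines(im,[np.int32((proj(cc,q)-w+.5)*5)],True,(0,255,0),1)
    ims.append(np.vstack([raw,im]))
cv2.imwrite('pics/f1.png',np.hstack(ims))
E
```

```text
t 17.2 pos [0.3796 0.1033 0.2154] yaw -5.57 z [ 1.220e-02  9.000e-04 -9.999e-01] F [ 0.28  0.09 -0.47] g 0.003 j [ 0.24  0.05  1.99 -0.    1.1   0.34]
```

View pics/f1.png

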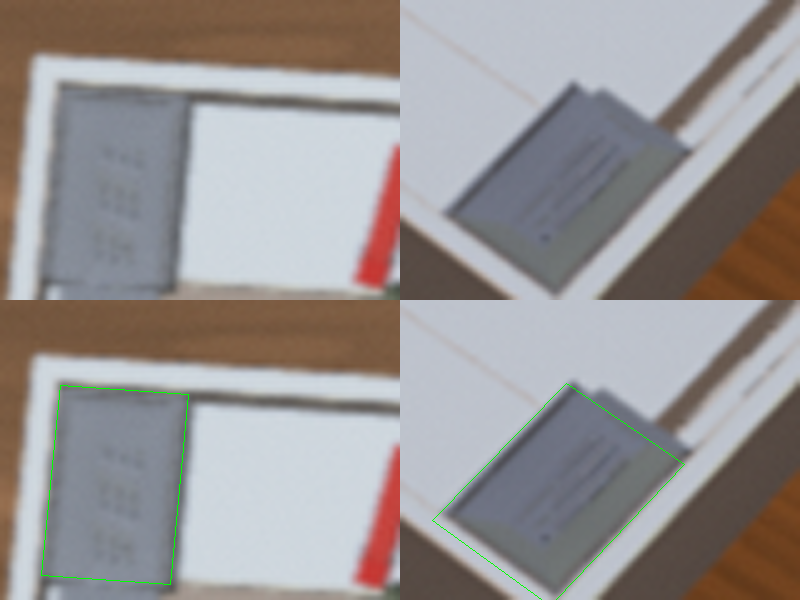

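The long side lies flush along the left upstand. The front edge is about 2 px (3–5 mm) short of the model outline in both views, so the back may not be fully home. I'll push on the apron tip from over the bowl, then again from the right.

>>> apply_moves --plan '[[[0,0.7,0,1.5,3,0,255],[0,0,0,1.5,3.5,0,255],[0,0,0,1.5,3.5,-1,255],[0,0,0,1.5,3,-2,255],[0,0,0,0.5,0.5,-2,255],[0,0,0,0,0,-1,255],[0,0,0,0,0,0,255],[0,0,0,0,0,0,255]]]'

```text
time: 18.1
ee_pos: [0.4558, 0.2486, 0.1523]
tool_rot: [0.999, -0.049, 0.002, -0.002]
wrist_force: [-0.4, -0.5, 0.6]
grip_width: -0.002
```

```bash
python3 - <<'E'
from h import *
st()
E
```

```text
t 18.1 pos [0.4558 0.2486 0.1523] yaw -5.59 z [ 0.0038  0.0033 -1.    ] F [-0.41 -0.5   0.62] g -0.002 j [0.48 0.31 1.83 0.   1.   0.57]
```

>>> apply_moves --plan '[[[-0.2,0.2,0.1,0,0,-2,255],[0,0,0,0,0,-1.5,255],[0,0,0,0,0,-1,255],[0,0,0,0,0,-0.5,255],[0,0,0,0,0,0,255],[0,0,0,0,0,0,255]]]'

```text
time: 18.7
ee_pos: [0.4585, 0.2473, 0.1064]
tool_rot: [0.999, -0.05, 0.005, -0.002]
wrist_force: [-0.3, -0.2, -0.6]
grip_width: 0.004
```

```bash
python3 - <<'E'
from h import *
st()
E
```

```text
t 18.7 pos [0.4585 0.2473 0.1064] yaw -5.71 z [ 0.0094  0.0042 -0.9999] F [-0.27 -0.19 -0.59] g 0.004 j [ 0.47  0.36  1.89 -0.    0.88  0.57]
```

Lower to about 0.096, then advance along the ledge's x in steps.

>>> apply_moves --plan '[[[-0.2,0.5,0.3,0,0.1,-0.9,255],[0,0,0,0,0,0,255],[0,0,0,0.5,-0.05,0,255],[0,0,0,0.5,-0.05,0,255],[0,0,0,0.4,-0.04,0,255],[0,0,0,0,0,0,255]]]'

```text
time: 19.3
ee_pos: [0.4751, 0.2475, 0.0984]
tool_rot: [0.999, -0.047, 0.002, -0.001]
wrist_force: [-1.6, -0.0, -0.6]
grip_width: 0.001
```

```bash
python3 - <<'E'
from h import *
st()
E
```

```text
t 19.3 pos [0.4751 0.2475 0.0984] yaw -5.38 z [ 0.0036  0.0022 -1.    ] F [-1.57 -0.01 -0.56] g 0.001 j [0.46 0.39 1.86 0.   0.89 0.55]
```

>>> apply_moves --plan '[[[0,0,0,0.3,-0.03,-0.1,255],[0,0,0,0.3,-0.03,0,255]]]'

```text
time: 19.5
ee_pos: [0.4813, 0.2468, 0.0974]
tool_rot: [0.999, -0.047, 0.002, -0.001]
wrist_force: [0.8, 0.7, 0.1]
grip_width: 0.001
```

>>> apply_moves --plan '[[[0,0,0,0.2,-0.02,0,255],[0,0,0,0.2,-0.02,0,255]]]'

```text
time: 19.7
ee_pos: [0.4858, 0.2463, 0.0973]
tool_rot: [0.999, -0.047, 0.002, -0.001]
wrist_force: [-1.0, 0.4, -1.2]
grip_width: -0.0
```

>>> apply_moves --plan '[[[0,0,0,0.2,-0.02,0,255]]]'

```text
time: 19.8
ee_pos: [0.4876, 0.246, 0.0972]
tool_rot: [0.999, -0.047, 0.001, -0.001]
wrist_force: [-2.3, 0.6, 0.7]
grip_width: -0.0
```

>>> apply_moves --plan '[[[0,0,0,0.2,-0.02,0,255]]]'

```text
time: 19.9
ee_pos: [0.4879, 0.2459, 0.0971]
tool_rot: [0.999, -0.047, -0.001, -0.001]
wrist_force: [-9.2, 2.3, 4.5]
grip_width: 0.002
```

>>> apply_moves --plan '[[[0,0,0,0.2,-0.02,0,255]]]'

```text
time: 20.0
ee_pos: [0.4879, 0.2459, 0.0971]
tool_rot: [0.999, -0.048, -0.003, -0.001]
wrist_force: [-7.4, 2.4, 5.9]
grip_width: -0.002
```

>>> apply_moves --plan '[[[0,0,0,0.2,-0.02,0,255]]]'

```text
time: 20.1
ee_pos: [0.4879, 0.246, 0.0972]
tool_rot: [0.999, -0.048, -0.006, -0.001]
wrist_force: [-6.6, 2.2, 4.7]
grip_width: 0.001
```

Firm stop at x = 0.4879 (predicted 0.4871), so the back end is home. Back off and repeat the side push lightly.

>>> apply_moves --plan '[[[0,0,0,-0.5,0,0,255],[0,0.5,0,-1.5,0,0,255],[0,0,0,0,-0.5,3,255],[0,0,0,0,-1,4,255],[0,0,0,0,-3,2,255],[0,0,0,2,-3,0,255],[0,0,0,3,-2,0,255],[0,0,0,3,0,0,255],[0,0,0,1,0,0,255],[0,0,0,0,0,0,255],[0,0,0,0,0,0,255]]]'

```text
time: 21.2
ee_pos: [0.5511, 0.1468, 0.1901]
tool_rot: [0.999, -0.046, -0.011, 0.001]
wrist_force: [-0.4, -0.9, 0.0]
grip_width: 0.005
```

```bash
python3 - <<'E'
from h import *
st()
E
```

```text
t 21.2 pos [0.5511 0.1468 0.1901] yaw -5.26 z [-0.0225 -0.001  -0.9997] F [-0.36 -0.86  0.04] g 0.005 j [0.24 0.36 1.64 0.   1.16 0.33]
```

>>> apply_moves --plan '[[[0,-1.2,-0.1,0.9,2,0,255],[0,0,0,0,0.5,-2,255],[0,0,0,0,0,-3,255],[0,0,0,0,0,-2,255],[0,0,0,0,0,-0.7,255],[0,0,0,0,0,0,255],[0,0,0,0,0,0,255]]]'

```text
time: 21.9
ee_pos: [0.5515, 0.1757, 0.1123]
tool_rot: [0.999, -0.044, -0.002, 0.001]
wrist_force: [-0.6, 1.0, 0.1]
grip_width: -0.0
```

```bash
python3 - <<'E'
from h import *
st()
E
```

```text
t 21.9 pos [0.5515 0.1757 0.1123] yaw -4.99 z [-0.0045 -0.0013 -1.    ] F [-0.63  0.95  0.1 ] g -0.0 j [0.29 0.44 1.74 0.   0.97 0.38]
```

>>> apply_moves --plan '[[[0.1,-0.2,-0.4,0.9,0.1,-0.6,255],[0,0,0,0,0,0,255],[0,0,0,0.03,0.5,0,255],[0,0,0,0.03,0.5,0,255],[0,0,0,0.03,0.3,0,255],[0,0,0,0,0,0,255]]]'

```text
time: 22.5
ee_pos: [0.5643, 0.1916, 0.1094]
tool_rot: [0.999, -0.047, 0.003, -0.002]
wrist_force: [-0.5, -0.1, 0.3]
grip_width: -0.004
```

```bash
python3 - <<'E'
from h import *
st()
E
```

```text
t 22.5 pos [0.5643 0.1916 0.1094] yaw -5.44 z [ 0.0058  0.0028 -1.    ] F [-0.48 -0.11  0.27] g -0.004 j [0.31 0.46 1.71 0.   0.97 0.4 ]
```

>>> apply_moves --plan '[[[-0.2,0.3,0,0,0.3,-0.3,255],[0,0,0,0,0.3,0,255]]]'

```text
time: 22.7
ee_pos: [0.5642, 0.1979, 0.1063]
tool_rot: [0.999, -0.048, 0.0, 0.001]
wrist_force: [0.1, -0.2, -0.2]
grip_width: -0.0
```

>>> apply_moves --plan '[[[0,0,0,0,0.2,0,255],[0,0,0,0,0.2,0,255]]]'

```text
time: 22.9
ee_pos: [0.5641, 0.2024, 0.1061]
tool_rot: [0.999, -0.047, -0.0, 0.001]
wrist_force: [-0.1, -0.4, 0.1]
grip_width: -0.0
```

>>> apply_moves --plan '[[[0,0,0,0,0.2,0,255]]]'

```text
time: 23.0
ee_pos: [0.564, 0.2025, 0.1061]
tool_rot: [0.999, -0.047, -0.0, 0.003]
wrist_force: [0.3, -12.3, 2.9]
grip_width: 0.003
```

Same stop position at y = 0.2025. Retreat clear and take a final look.

>>> apply_moves --plan '[[[0,0,0,0,-0.5,0,255],[0,0,0,0,-1,1,255],[0,0,0,0,0,4,255],[0,0,0,0,0,4,255],[0,0,0,-3,-1,1,255],[0,0,0,-4,-2,0,255],[0,0,0,-4,-2,0,255],[0,0,0,-4,-2,0,255],[0,0,0,-3,-1,0,255],[0,0,0,0,0,0,255],[0,0,0,0,0,0,255]]]'

```text
time: 24.1
ee_pos: [0.3779, 0.1012, 0.2155]
tool_rot: [0.999, -0.049, 0.005, -0.0]
wrist_force: [0.9, -0.3, -0.1]
grip_width: -0.001
```

```bash
python3 - <<'E'
from h import *
st()
t=cap('top'); c=cap('scene')
f=lambda im,x,y,w,h,W:cv2.resize(im[y:y+h,x:x+w],(W,300),interpolation=cv2.INTER_CUBIC)
a=np.hstack([f(t['frame'],190,180,80,60,400),f(c['frame'],370,270,80,60,400)])
b=np.hstack([cv2.resize(t['frame'],(400,300)),cv2.resize(c['frame'],(400,300))])
cv2.imwrite('pics/f2.png',np.vstack([a,b]))
# change vs. start, bystanders
for n,cc in(('top',t),('scene',c)):
    d=cv2.absdiff(cv2.imread(f'pics/{n}0.png'),cc['frame']).max(2)>40
    k,l,s,ce=cv2.connectedComponentsWithStats(d.astype(np.uint8)); print(n,[x.tolist() for x in s[1:] if x[4]>15])
E
```

```text
t 24.1 pos [0.3779 0.1012 0.2155] yaw -5.59 z [ 9.5e-03  5.0e-04 -1.0e+00] F [ 0.85 -0.32 -0.06] g -0.001 j [ 0.23  0.04  1.99 -0.    1.1   0.33]
top [[200, 200, 29, 43, 946], [411, 221, 33, 49, 987], [218, 236, 90, 144, 5658], [310, 334, 330, 146, 13554], [245, 354, 67, 106, 4241], [451, 391, 109, 83, 4952], [621, 401, 17, 6, 41], [632, 404, 8, 5, 23], [336, 420, 20, 44, 266], [333, 422, 7, 12, 30], [290, 425, 26, 28, 461], [554, 431, 11, 3, 16], [197, 435, 60, 45, 1050], [294, 453, 40, 23, 562], [276, 455, 14, 14, 130], [340, 465, 9, 15, 112], [247, 473, 28, 7, 98], [311, 473, 24, 7, 62]]
scene [[219, 0, 51, 56, 1374], [365, 0, 58, 87, 1278], [393, 0, 83, 99, 3119], [452, 0, 73, 160, 2278], [432, 60, 5, 12, 30], [381, 93, 5, 12, 40], [440, 102, 3, 8, 16], [386, 105, 8, 23, 96], [394, 106, 33, 13, 213], [449, 115, 11, 13, 53], [380, 133, 36, 72, 1015], [405, 142, 16, 4, 35], [402, 153, 13, 3, 23], [417, 171, 19, 4, 45], [218, 192, 46, 29, 693], [379, 287, 49, 42, 1020], [415, 296, 8, 6, 17]]
```

View pics/f2.png

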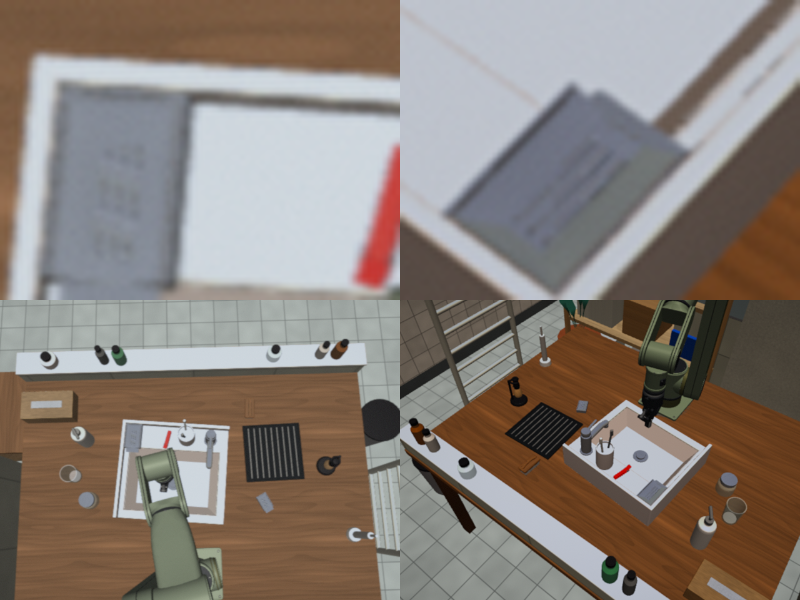

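The saucer sits in the corner with its apron over the bowl. It looks the same as before the apron push, so it was already home. The only changes from the first pictures are the saucer and the arm; the bystanders haven't moved. The tool is clear, so I'm handing in.

```bash
python3 -c "
from h import *
print(job_done())"
```

```text
the job is handed in; nothing more can be done
None
```

The saucer is in the rear left corner of the ledge, with its apron out over the bowl, and the job was handed in at about 24 s. I gripped it across its width, carried it around the tap and lowered it until it touched the ledge. I pushed it against the back upstand, released it, and slid it to the left upstand with shut fingers. Then I pushed on the apron tip and once more from the right.

- **Fit:** the back and side pushes all stopped firmly within about 1 mm of where the corner measurement predicted. The contact forces were about 15 N and 9 N against the back, and 17 N and 12 N against the left.
- **Disagreement:** the picture overlay showed the saucer's front edge 3–5 mm short of home, even though the contacts said it was flush. The apron push did not move it visibly, so I trusted the contacts; I did not resolve the difference.
- **Other things:** comparing the first and last pictures showed changes only at the saucer and the arm, so nothing else moved as far as the cameras can see. At hand-in the gripper was clear of everything.

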